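# Put the sauce bottle in the chiller's door rack

## Robot

A 6-joint arm with a two-finger parallel gripper is mounted at the origin on the work surface. World frame = base frame: x ahead of the robot, y to its left, z up, the work surface at z = 0. Lengths are in m, angles in degrees, forces in N, time in s.
With the tool pointing down it reaches from about 0.375 to 0.75 m from the base axis. Payload 9 kg.
Tool frame: the origin (TCP) lies where the fingers leave the gripper's body, on its centre line; the fingertips stand 73 mm ahead of it and the grasp point (between the pads) lies 54 mm ahead of it (robot.tip_reach is the distance from the TCP to the fingertips, in m); z points along the fingers, y is the line along which they close (so a half turn about z gives the same grasp; the last joint's range is limited). The gripper opens to 85 mm and grips with 20 to 120 N. Pads are 22 mm wide; open, the fingers measure 114 mm over their backs; the gripper's body (76 mm by 85 mm) begins 54 mm behind the grasp point. The pads swing forward as they close: fully open they stand 13 mm farther back than shut.
Start: joints at [53.13, 5.964, 5.575, 89.605, 0, 77.527], TCP at [0.248, 0.546, 0.304] pointing down, gripper open.
Joint ranges: [-171.21, 171.21], [-48.23, 106.86], [-62.78, 66.21], [-105.2, 120.99], [-86.42, 89.51], [-180, 180]. Speed limits (degrees/s): [127.2, 127.2, 147.25, 180, 180, 180].

## Interface

Orientations are given as [roll, pitch, yaw] about the fixed x, y, z axes, in that order (R = Rz(yaw) Ry(pitch) Rx(roll)).
In Python, from plant import robot gives the robot as it stands. Calls block until the motion is done:
- robot.move_pose(position, orientation): joint-space move of the TCP to a pose.
- robot.line_to(position, vel=0.15, rotation=None, guard=None): straight line of the TCP; rotation=None keeps the orientation; vel is the mean speed in m/s. With guard (N) it stops when the force on the tool has changed by that much, and returns True; else False.
- robot.goto_joints(angles): joint-space move.
- robot.set_gripper(opening): finger opening in m; the grip force is fixed at half the most; returns when the fingers have stopped.
- robot.pause(seconds).
- robot.ik(position, orientation): joint angles nearest the present ones, or None.
- robot.observe(): the state.
- robot.grab_frame(name): name is "scene" or "top" or "wrist"; returns the picture (400x640x3 uint8, blue, green, red); there is no depth.
- robot.get_calibration(name): a dict with "vertical_fov" (degrees; the focal length in pixels is half the picture's height over the tangent of half this angle, whatever the lens; pixels are square), "cx", "cy" (the principal point, pixels), "rvec" (rotation vector, rad) and "tvec" (3), from world to camera coordinates, as OpenCV has them. Camera axes: x right, y down, z forward; pixel columns grow to the right and rows downward; lengths in m; the calibration is good to about 2 mm. A picture is of the moment at which its call begins: read the wrist's pose just before it. get_calibration takes no time and is no camera call; for the wrist camera it gives the pose at the moment of the call.
A pose or a line that the arm cannot do raises robot.IKError and nothing moves.
- robot.job_done(): hands the job in; it is judged then, once.
The state is a dict: "time": time; "q": joint angles; "qvel": joint speeds; "joint_torque": joint torques, N m; "tool_pos": TCP position; "tcp_rot": TCP orientation; "ft_force": force on the tool from outside, world axes, zero at the start; "torque": the same for the moment, N m; "gripper_width": finger opening in m; "gripper_force": force on a finger pad.
Only numpy, scipy, OpenCV 4.12 (cv2) and the standard library are available. Lean on these libraries where they do the work, as an engineer would, in place of code of your own. Each camera call takes 0.05 s, during which the arm holds its last target. There are 200 camera calls.

## Task

Swing the bench-top chiller's door wide open by its handle, set the bottle with the yellow cap down upright in the empty bay of the rack inside the door (lower it in with the gripper, do not drop it in), then shut the door fully without slamming it. Leave the jar in the other bay and everything else on the bench standing where it is.

Things in the scene. Friction and masses are not known exactly. Their poses are not given: they have to be found in the camera images.
- chiller_door (a joint): Angle of the chiller's door about its upright hinge: 0 shut, grows as it opens, stop at 1.75 rad (positive turns clockwise seen from above). It stays where it is left (0.2 N m of friction and a little damping, no latch, no spring); a jerky swing rocks what stands in its rack.
- chiller: White bench-top chiller, 245 mm deep with its door, 290 wide, 305 high, fixed to the bench. Origin: centre of the carcass's underside; x points to its back, y to the left of one who faces its front (the hinge side), z up. The carcass spans x -105 to 105 mm; the shut door covers its front, at x -140 to -105 mm. The space inside is open from 30 to 281 mm above the bench.
- door_hinge (a point): Point on the door's hinge line (chiller frame x -105, y +145 mm), 107 mm above the bench. Axes turn with the door: z up, x out of the door's inner face (towards the chiller's back when shut), y along the door, from its free edge to the hinge. The door panel spans x -35 to 0 mm, y -288 to -2 mm, and 12 to 295 mm above the bench.
- door_handle (a point): Upright round dark steel bar, 14 mm thick, on the door's outer face near its free edge. This point is on its axis, 262 mm above the bench; the bar runs from 92 mm below to 23 mm above it (free top end, 10 mm below the door's top). Its axis is 47 mm out from the door's outer face, in the hinge axes at x -82, y -250 mm. Two 10 mm stays join it to the door 28 and 80 mm below the point. Same axes.
- rack_bay (a point): Centre of the floor of the empty bay in the clear plastic rack on the door's inner face, 107 mm above the bench; in the hinge axes at x +41, y -185.5 mm, same axes as the hinge. The bay is 82 mm (x) by 91 mm (y) inside, with walls 4 mm thick and 45 mm high and the door panel as its back.
- rack_jar: Amber jar, 66 mm in diameter, 85 high, with a green lid, standing loose in the other bay of the rack, the one next to the hinge. Origin: centre of its underside, z up.
- sauce: The bottle to put away: dark brown with a paper band and a YELLOW cap. 165 mm high, body 66 mm in diameter up to 100 mm, tapering to the cap, which is 32 mm in diameter from 128 to 165 mm. Mass 0.2 to 0.4 kg. Origin: centre of its underside, z up; it stands on the bench.
- syrup_white: Bystander: the same bottle with a white cap. Origin: centre of its underside.
- syrup_red: Bystander: the same bottle with a red cap. Origin: centre of its underside.
- scraper: Bystander: bench scraper lying flat between the bottles and the robot, yellow handle, steel blade, 175 mm long, 100 wide, 18 high. Origin: at the joint of handle and blade, on the underside.

How it is judged (in metres and radians):
On the way, in this order (a step that is already met when the one before it is completed fails the run):
1. the door is being opened by its handle: past 0.1 rad with the fingers touching it, the grasp within 80 mm of the handle's point (value of joint chiller_door above 0.1 rad and contact force between the fingers and chiller above 0.3 N and distance between the grasp point and door_handle below 0.08 m), for 0.05 s.
2. the door stands wide open, past 1.0 rad (value of joint chiller_door above 1 rad), for 0.2 s.
3. the fingers still hold the bottle with the yellow cap as its foot is down in the empty bay, within 10 mm of the floor (contact force between the fingers and sauce above 0.3 N and z of sauce in the frame of rack_bay between -0.008 and 0.01 m and horizontal distance between sauce and rack_bay below 0.03 m), for 0.05 s.
At the end, for the whole second after the job is handed in: The door is shut to within 0.04 rad; the bottle with the yellow cap stands at rest and upright (within 0.12 rad) on the floor of the bay that was empty (foot within 8 mm of the floor, within 30 mm of its centre); the jar still stands upright on the floor of the other bay (value of joint chiller_door below 0.04 rad and horizontal distance between sauce and rack_bay below 0.03 m and z of sauce in the frame of rack_bay between -0.008 and 0.008 m and angle between each of sauce, rack_jar's own z axis and vertical below 0.12 rad and linear speed of sauce below 0.03 m/s and z of rack_jar in the frame of rack_bay below 0.01 m and horizontal distance between rack_jar and rack_bay below 0.115 m); the robot touches nothing.
It fails at once if the door is slammed (closing faster than 2 rad/s) (velocity of joint chiller_door below -2 rad/s).
It fails at once if the yellow-capped bottle is tipped over (angle between sauce's own z axis and vertical above 0.7 rad).
It fails at once if the jar in the rack is tipped over (angle between rack_jar's own z axis and vertical above 0.6 rad).
It fails at once if another bottle or the scraper is displaced by more than 30 mm (distance of any of syrup_white, syrup_red, scraper from where it was at the start of the episode above 0.03 m).
It also fails if it takes over 72 s, if anything falls off the work surface, if the arm or the gripper's body presses on something with over 40 N, if the wrist force passes 120 N, or if a joint passes its speed limit or range.

## Working session

There is one attempt and no reset: what is moved stays moved. The work goes in short steps, each a Python script; the robot and the scene stay as the last script left them, time stands still between calls to the robot, and variables do not carry over. Pictures are saved under pics/ and viewed, at most 10 in all, crops included, and the job is handed in when it is done.

```bash
mkdir -p pics; ls
python3 - <<'E'
from plant import robot
import cv2
for n in("scene","top"):
    cv2.imwrite(f"pics/{n}0.png",robot.grab_frame(n)); print(n,robot.get_calibration(n))
print(robot.observe())
E
```

```text
pics
scene {'vertical_fov': 47.55687372444105, 'cx': 315.86668443921536, 'cy': 191.51925020702652, 'rvec': array([ 1.56983662,  2.49648804, -0.41693022]), 'tvec': array([ 0.25887232, -0.475709  ,  1.46617064])}
top {'vertical_fov': 46.37667054193567, 'cx': 322.5328831553064, 'cy': 207.59928654998268, 'rvec': array([ 2.13541599, -2.15583093,  0.14454449]), 'tvec': array([0.02919079, 0.63504785, 1.1155084 ])}
{'time': 0.1, 'q': array([5.31318087e+01, 5.99620364e+00, 5.53409348e+00, 8.96059163e+01,
       2.86731409e-04, 7.75260372e+01]), 'qvel': array([-0.03443606, -0.12011825,  0.15857475,  0.07625904, -0.01824328,
       -0.01134941]), 'joint_torque': array([ 7.51304993e-03, -5.58207536e+01,  5.04720211e+01,  1.29537407e-02,
       -2.29703546e-04, -6.38119718e-05]), 'tool_pos': array([0.24767728, 0.54626737, 0.30321452]), 'tcp_rot': array([-1.79933641e+02, -1.49733925e-02,  1.55605763e+02]), 'ft_force': array([ 0.63297711, -0.52513899,  0.88564683]), 'torque': array([-0.04148343, -0.00302226, -0.00108334]), 'gripper_force': 0.0, 'gripper_width': 0.08536543271875137}
```

View pics/scene0.png

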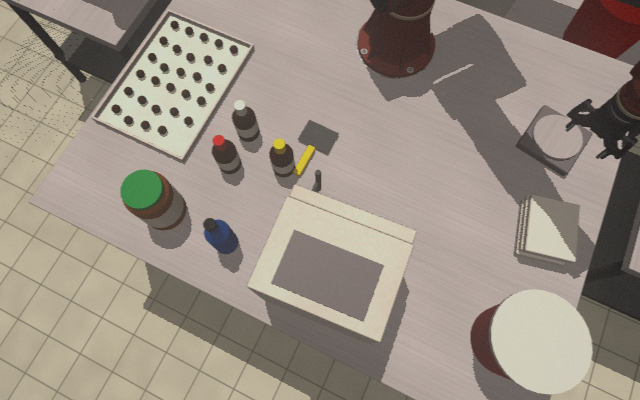

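View pics/top0.png

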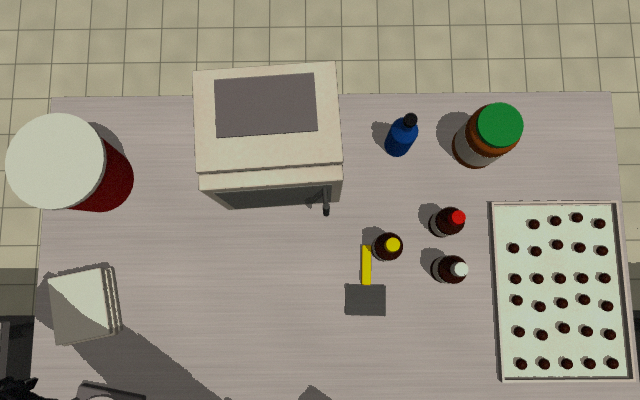

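Run:
```python
import cv2
a=cv2.imread("pics/top0.png")[55:280,185:485]
cv2.imwrite("pics/crop1.png",cv2.resize(a,(800,600),interpolation=cv2.INTER_CUBIC))
```

```text
(no output)
```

View pics/crop1.png

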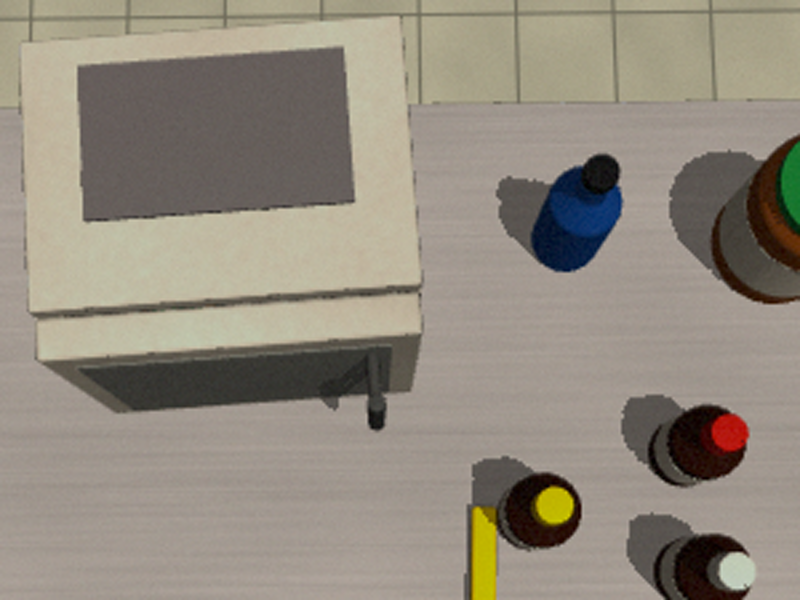

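```bash
cat > h.py <<'E'
from plant import robot
import numpy as np, cv2
def ray(cal,uv,z):
    f=200/np.tan(np.radians(cal["vertical_fov"]/2)); R=cv2.Rodrigues(np.array(cal["rvec"]))[0]; t=np.array(cal["tvec"]).ravel()
    d=R.T@np.array([(uv[0]-cal["cx"])/f,(uv[1]-cal["cy"])/f,1]); c=-R.T@t
    return (c+d*(z-c[2])/d[2])[:2]
E
python3 - <<'E'
from h import *
c=robot.get_calibration("top")
P={}
s=.375
for n,u,v,z in [("BL",22,43,.305),("BR",402,16,.305),("FL",30,313,.305),("FR",422,286,.305),("DL",37,359,.295),("DR",421,333,.295),("hand",377,405,.285),("yel",554,507,.165),("red",730,434,.165),("wht",738,571,.165)]:
    P[n]=ray(c,(185+(u+.5)*s-.5,55+(v+.5)*s-.5),z); print(n,P[n].round(4))
mod={"BL":(.105,.145),"BR":(.105,-.145),"FL":(-.105,.145),"FR":(-.105,-.145),"DL":(-.14,.143),"DR":(-.14,-.143),"hand":(-.187,-.105)}
A=np.array(list(mod.values()));B=np.array([P[k] for k in mod])
a0,b0=A.mean(0),B.mean(0);U,S,V=np.linalg.svd((A-a0).T@(B-b0));R=V.T@U.T;t=b0-R@a0
print("yaw",np.degrees(np.arctan2(R[1,0],R[0,0])),"t",t,"det",np.linalg.det(R));print((A@R.T+t-B).round(4))
E
```

```text
BL [0.8787 0.2796]
BR [ 0.8967 -0.0069]
FL [0.6708 0.2676]
FR [ 0.6879 -0.0189]
DL [0.6385 0.2642]
DR [ 0.655 -0.018]
hand [0.6033 0.0149]
yel [ 0.5341 -0.1304]
red [ 0.5933 -0.2782]
wht [ 0.4805 -0.2791]
yaw 3.345027943257687 t [0.78440404 0.13065084] det 0.9999999999999996
[[ 0.0021  0.0019]
 [ 0.001  -0.001 ]
 [ 0.0003  0.0017]
 [ 0.0001 -0.0014]
 [-0.0022  0.001 ]
 [-0.002  -0.0023]
 [ 0.0006  0.0001]]
```

```bash
cat >> h.py <<'E'
YAW=3.345; T=np.array([.7844,.1307])
def rz(d):
    d=np.radians(d); return np.array([[np.cos(d),-np.sin(d)],[np.sin(d),np.cos(d)]])
H=T+rz(YAW)@[-.105,.145]
def onDoor(th,x,y,z): return [*(H+rz(YAW-th)@[x,y]),z]      # th in degrees
def handle(th,z=.32): return onDoor(th,-.082,-.25,z)
def rot(th): return [180,0,YAW-th+180]
def arc(a,b,n,vel):
    for th in np.linspace(a,b,n+1)[1:]:
        robot.line_to(handle(th),vel=vel,rotation=rot(th))
        o=robot.observe(); print(round(th),"t%.1f"%o["time"],o["ft_force"].round(1),np.abs(o["qvel"]).max().round(1),o["gripper_width"].round(4))
E
python3 - <<'E'
from h import *
for p,r in [(handle(0,.42),rot(0)),(handle(0),rot(0)),(handle(50),rot(50)),(handle(95),rot(95)),(handle(95,.42),rot(95)),(onDoor(95,.041,-.1855,.40),rot(95)),(onDoor(95,.041,-.1855,.31),rot(95)),([.534,-.13,.2],[180,0,49]),([.534,-.13,.40],[180,0,49])]:
    q=robot.ik(p,r);print(np.round(p,3),None if q is None else np.round(q))
robot.line_to([.248,.546,.43])
robot.move_pose(handle(0,.43),rot(0))
cv2.imwrite("pics/w1.png",robot.grab_frame("wrist"));print(robot.observe()["time"],robot.observe()["tool_pos"])
E
```

```text
[0.604 0.015 0.42 ] [-11.  11.  23. 102.   0. -14.]
[0.604 0.015 0.32 ] [-11.   7.   8.  91.   0. -14.]
[0.433 0.157 0.32 ] [  4. -18. -15.  93.   0.  50.]
[0.424 0.359 0.32 ] [ 27.  -2.  -1.  91.   0. 118.]
[0.424 0.359 0.42 ] [ 27.   2.  13. 102.   0. 118.]
[0.485 0.234 0.4  ] [ 12.  -2.   7. 100.   0. 103.]
[0.485 0.234 0.31 ] [ 12.  -5.  -5.  90.   0. 103.]
[ 0.534 -0.13   0.2  ] [-27.  -2. -14.  79.   0. 104.]
[ 0.534 -0.13   0.4  ] [-27.  -0.   9. 100.   0. 104.]
3.425 [0.60377851 0.0157782  0.43008836]
```

View pics/w1.png

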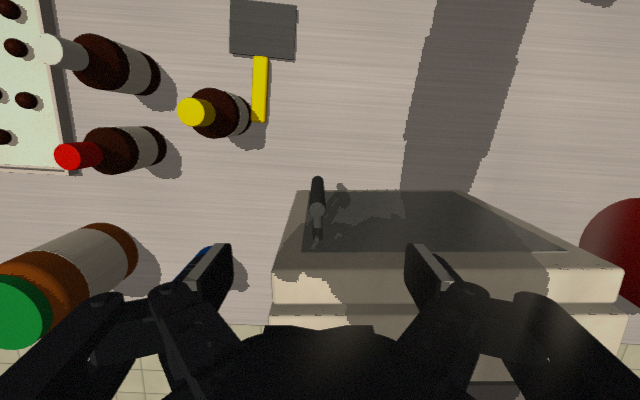

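The wrist view shows the handle's top at about (317,209), midway between the fingers, and the yellow cap's top at about (190,111). I'll cross-check these, then open the door.

Run:
```python
from h import *
c=robot.get_calibration("wrist")
print(ray(c,(317,211),.285),ray(c,(190,111),.165),handle(0))
robot.line_to(handle(0),vel=.15,guard=15)
robot.set_gripper(0.0)
o=robot.observe();print(o["time"],o["tool_pos"],o["ft_force"],o["gripper_width"],o["gripper_force"])
arc(0,95,10,.06)
robot.set_gripper(.085)
robot.line_to(handle(95,.43),vel=.2)
cv2.imwrite("pics/top2.png",robot.grab_frame("top")); print(robot.observe()["time"])
```

```text
[0.60593793 0.01539685] [ 0.53520062 -0.13117514] [np.float64(0.6038451432896927), np.float64(0.014967793081094194), 0.32]
4.9667 [0.60387349 0.01456414 0.32024787] [-1.53510807 -2.6734262   2.21549464] 0.012143105877390621 58.4864741563797Traceback (most recent call last):
  File "<stdin>", line 7, in <module>
  File "h.py", line 17, in arc
    o=robot.observe(); print(round(th),"t%.1f"%o["time"],o["ft_force"].round(1),np.abs(o["qvel"]).max().round(1),o["gripper_width"].round(4))
                                                                                                                 ^^^^^^^^^^^^^^^^^^^^^^^^
AttributeError: 'float' object has no attribute 'round'
```

```bash
sed -i 's/,o\["gripper_width"\].round(4))/,round(o["gripper_width"],4))/' h.py
python3 - <<'E'
from h import *
arc(9.5,95,9,.07)
robot.set_gripper(.085)
robot.line_to(handle(95,.43),vel=.2)
cv2.imwrite("pics/top2.png",robot.grab_frame("top")); print(robot.observe()["time"])
E
```

```text
19 t6.6 [-4.2 -4.2  3.8] 0.3 0.0124
28 t7.4 [-4.5 -3.7  3.7] 0.2 0.0127
38 t8.2 [-5.4 -3.1  4.3] 0.2 0.0126
48 t8.9 [-6.4 -2.4  5.4] 0.3 0.0124
57 t9.7 [-6.1 -3.5  4.3] 0.3 0.0124
66 t10.5 [-6.8 -0.2  5.8] 0.2 0.0127
76 t11.3 [-6.   0.5  5.6] 0.2 0.0126
86 t12.0 [-5.4  1.6  4.5] 0.3 0.0124
95 t12.8 [-5.1  2.6  5. ] 0.3 0.0126
14.2667
```

View pics/top2.png

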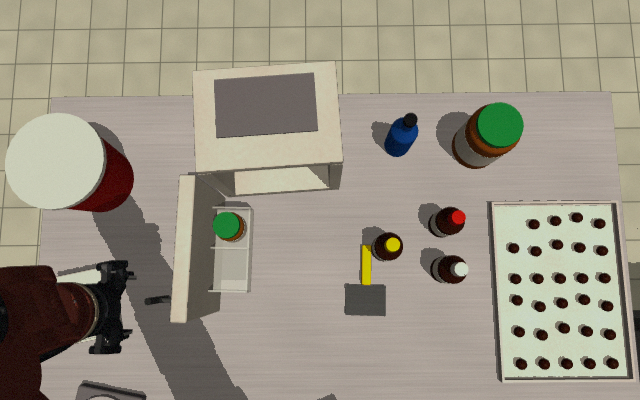

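The door stands at about 95°, with the rack's near outer corner at (248,292), the jar upright, and the bottle still in place at (393,245).

Run:
```python
from h import *
c=robot.get_calibration("top")
for uv,m,z in [((248,292),(.086,-.235),.152),((184,321),(0,-.288),.295),((171,321),(-.035,-.288),.295)]:
    print(ray(c,uv,z).round(4),[np.round(onDoor(th,*m,z)[:2],4) for th in(93,95,97)])
B=[.5345,-.1308]
robot.move_pose([*B,.40],[180,0,49])
robot.line_to([*B,.202],vel=.15,guard=10)
robot.set_gripper(0)
o=robot.observe();print(o["time"],o["tool_pos"],o["ft_force"],o["gripper_width"],o["gripper_force"])
robot.line_to([*B,.40],vel=.12)
o=robot.observe();print(o["time"],o["tool_pos"],o["ft_force"],o["gripper_width"])
cv2.imwrite("pics/s3.png",cv2.resize(robot.grab_frame("scene")[80:280,180:440],None,fx=2.6,fy=2.6))
```

```text
[0.4343 0.1882] [array([0.4366, 0.1819]), array([0.4337, 0.1901]), array([0.4311, 0.1985])]
[0.3868 0.2846] [array([0.3831, 0.2676]), array([0.3832, 0.2776]), array([0.3837, 0.2877])]
[0.387  0.3091] [array([0.3829, 0.3026]), array([0.3842, 0.3126]), array([0.3859, 0.3226])]
18.1 [ 0.5347607  -0.13099776  0.20236354] [ 1.1030933  -0.43555204  1.2015706 ] 0.030578544631220537 59.81667460931931
19.9 [ 0.53437855 -0.1307547   0.39931569] [-0.14730901 -0.27267214 -3.62335198] 0.03053068486932264
```

View pics/s3.png

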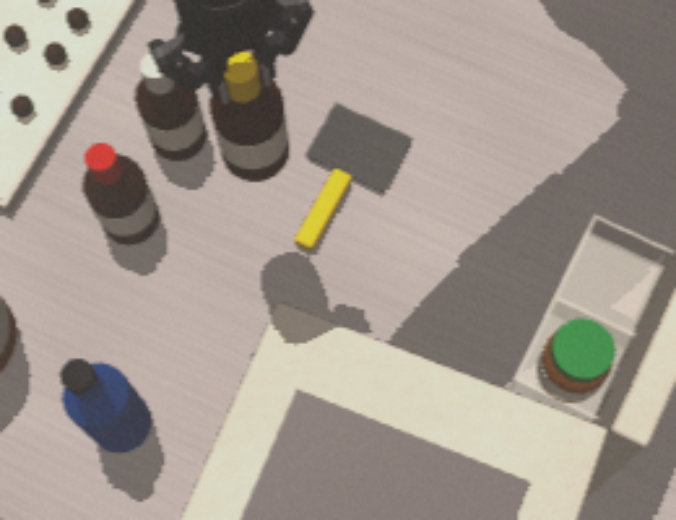

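The bottle hangs upright in the gripper at about (250,120) in the crop; the rack's empty bay is clear. I'll place it now.

Run:
```python
from h import *
b=lambda z:onDoor(95,.042,-.1855,z)
robot.line_to([.5345,-.1308,.43])
robot.line_to(b(.43),vel=.2,rotation=rot(95))
robot.line_to(b(.325),vel=.08,guard=12)
print(robot.line_to(b(.307),vel=.02,guard=5))
robot.pause(.2)
o=robot.observe();print(o["time"],o["tool_pos"],o["ft_force"],o["gripper_width"])
cv2.imwrite("pics/t4.png",cv2.resize(robot.grab_frame("top")[130:350,120:400],None,fx=2.6,fy=2.6))
cv2.imwrite("pics/s4.png",cv2.resize(robot.grab_frame("scene")[100:320,280:500],None,fx=2.6,fy=2.6))
```

```text
True
24.6833 [0.48450306 0.23266216 0.30926048] [0.86381432 0.58830581 6.89666632] 0.030592300771458004
```

View pics/s4.png

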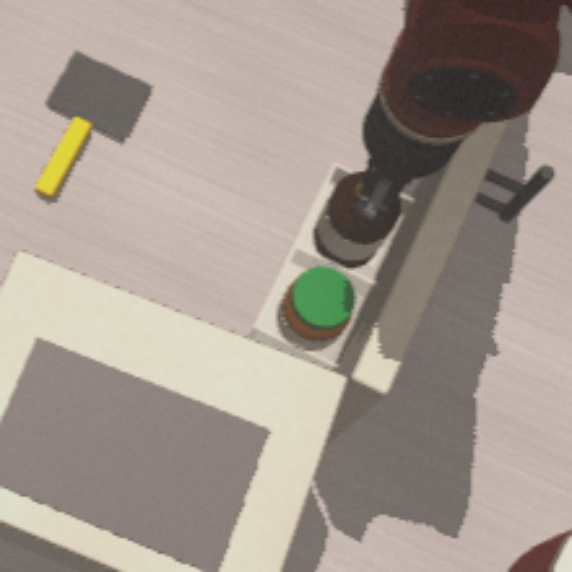

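Run:
```python
from h import *
p=robot.observe()["tool_pos"]
robot.set_gripper(.085)
robot.line_to([p[0],p[1],.43],vel=.12)
robot.line_to(handle(95,.43),vel=.2,rotation=rot(95))
cv2.imwrite("pics/t5.png",cv2.resize(robot.grab_frame("scene")[100:320,280:500],None,fx=2.6,fy=2.6))
print(robot.line_to(handle(95),vel=.12,guard=10))
robot.set_gripper(0)
o=robot.observe();print(o["time"],o["tool_pos"],o["ft_force"],o["gripper_width"])
```

```text
False
29.15 [0.42314427 0.35871852 0.32018998] [-5.04325488  0.85743917  3.47148458] 0.012266974301247483
```

View pics/t5.png

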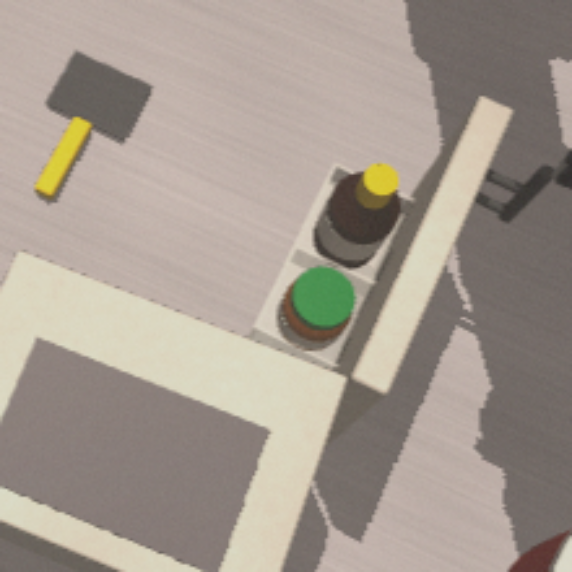

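The bottle stands upright in the bay, with its cap at (380,180) in the crop, beside the jar. The handle is gripped again, so I'll close the door.

Run:
```python
from h import *
arc(95,5,9,.06)
print(robot.line_to(handle(-1),vel=.025,rotation=rot(0),guard=15))
o=robot.observe();print(o["time"],o["tool_pos"],o["ft_force"],handle(0))
robot.set_gripper(.085)
robot.line_to([*o["tool_pos"][:2],.45],vel=.12)
robot.move_pose([.45,.25,.45],rot(60))
cv2.imwrite("pics/t6.png",cv2.resize(robot.grab_frame("top")[50:300,150:480],None,fx=2.3,fy=2.3))
print(robot.observe()["time"])
```

```text
85 t30.1 [-5.7 -0.1  4.3] 0.1 0.0126
75 t31.0 [-6.3 -0.7  4.1] 0.2 0.0126
65 t31.9 [-7.1 -2.1  4.7] 0.2 0.0124
55 t32.8 [-6.2 -3.5  3.1] 0.2 0.0127
45 t33.7 [-5.2 -3.6  3.3] 0.1 0.0127
35 t34.6 [-5.  -5.2  4. ] 0.1 0.0122
25 t35.6 [-4.  -5.7  3.1] 0.2 0.0126
15 t36.5 [-2.3 -6.5  4. ] 0.2 0.0129
5 t37.4 [-1.5 -6.3  3.3] 0.2 0.0125
True
38.3417 [0.60475361 0.01453925 0.32023186] [-1.06020928  0.1118791   4.66711663] [np.float64(0.6038451432896927), np.float64(0.014967793081094194), 0.32]
41.6583
```

View pics/t6.png

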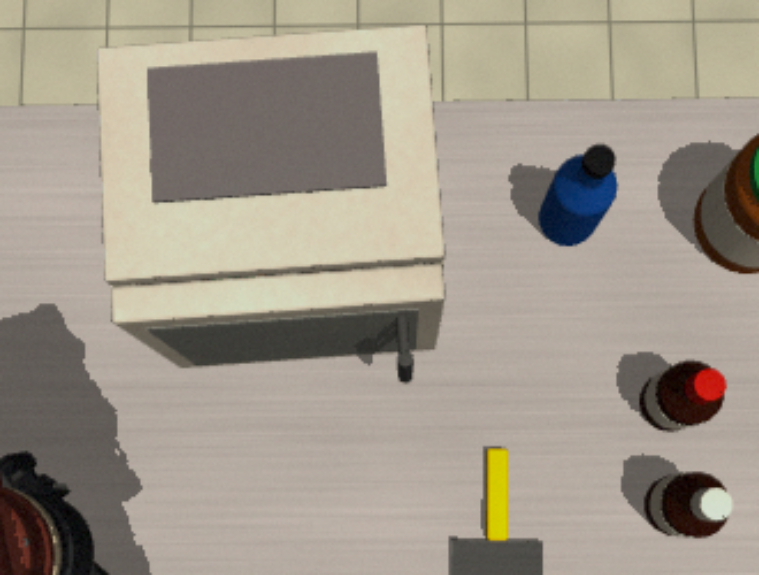

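The door looks fully shut, with the handle back at its starting pixel (326,211). The gripper is clear of everything.

```bash
python3 -c "
from plant import robot
print(robot.job_done())"
```

```text
the job is handed in; nothing more can be done
None
```

The job is handed in, though no verdict came back: the yellow-capped bottle was lowered upright into the empty bay, the door was closed gently on its stop at about 38 s, and in the last pictures the jar, other bottles and scraper stand where they were.

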